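# Tow eye out of the covered bench tray

### The arm

A 6-joint arm with a two-finger parallel gripper is mounted at the origin on the work surface. World frame = base frame: x ahead of the robot, y to its left, z up, the work surface at z = 0. Lengths are in m, angles in rad, forces in N, time in s.
With the tool pointing down it reaches from about 0.35 to 0.85 m from the base axis. Payload 8.1 kg.
Tool frame: the origin (TCP) lies on the centre line of the jaws, within the pads' length; the fingertips stand 14 mm ahead of it and the grasp point (between the pads) lies 5 mm behind it; z points along the fingers, y is the direction in which the jaws open and shut (so a half turn about z gives the same grasp; the last joint's range is limited). The gripper opens to 93 mm and grips with 3 to 60 N. Pads are 15 mm wide; open, the fingers measure 128 mm over their backs; the gripper's body (75 mm by 188 mm) begins 65 mm behind the grasp point.
Start: joints at [-1.369, 0.13, 1.488, -0, 1.523, -0.085], TCP at [0.17, -0.575, 0.233] pointing down, gripper open.
Joint ranges: [-2.96, 2.96], [-0.89, 2.26], [0.02, 2.5], [-1.34, 4.48], [0, 2.73], [-2.66, 2.66]. Speed limits (rad/s): [2.39, 2.39, 2.79, 3.14, 3.14, 3.14].

### API

Orientations are given as a rotation vector (axis times angle).
In Python, from plant import robot gives the robot as it stands.
- The arm moves only by the tool jog_arm, never from a script. Its argument "steps" is a list of rows, each a list of 7 numbers: the closure, from 0 (fully open) to 1 (shut), then the shift along the tool's x, y, z in m, then the turn, a rotation vector about the tool's x, y, z in rad. In form: [[jaw, tx, ty, tz, rx, ry, rz], ...]. A call has 1 to 5 rows; each row is the pose to reach, as a shift and turn from the pose measured when the call began, along the tool's axes at that moment; what a row does not reach only later rows make up. A row lasts 1/8 s, in which the tool goes at most 62.5 mm and 10.7 degrees, less where a joint would pass 70% of its speed; a pose out of reach is approached as far as the arm can. A call with a gripper value outside its range is refused whole. The fingers move at their own pace and stop on an object; "force" is the grip in N (left out, the last holds). Time passes only in rows, so rows that repeat a pose let the fingers close. It gives the time, the measured TCP pose, the force and the opening at its end, in the units of the state.
- robot.read_state(): the state, without advancing time (a new reading comes with each control period).
- robot.read_camera(name): name is "scene" or "top" or "wrist"; returns a dict with "image" (480x640x3 uint8, red, green, blue), "mtx" (3x3 intrinsics, pixels), "D" ([k1, k2, p1, p2, k3] as OpenCV has them; the pictures are not rectified), "extrinsics" (4x4, takes a point from camera to world coordinates); the wrist camera has in their place "tool_from_camera" (4x4, takes a point from camera to tool coordinates, whose origin is the TCP and whose axes are the flange's). Camera axes: x right, y down, z forward; pixel columns grow to the right and rows downward; lengths in m; the calibration is good to about 2 mm. A picture is of the moment at which its call begins: read the wrist's pose just before it. There is no depth.
- robot.close_job(): hands the job in, once; it reports no verdict.
The state is a dict: "t": time; "q": joint angles; "dq": joint speeds; "joint_torque": joint torques, N m; "tool_pos": TCP position; "orientation": TCP orientation; "force": force on the tool from outside, world axes, zero at the start; "wrist_torque": the same for the moment, N m; "opening": finger opening in m.
Only numpy, scipy, OpenCV 4.12 (cv2) and the standard library are available. Lean on these libraries where they do the work, as an engineer would, in place of code of your own. Each camera call takes 0.05 s, during which the arm holds its last target.

### The job

Slide the loose cover plate of the bench tray all the way to the other end, keeping it lying on the tray, to see which pocket holds the tow eye (the ring on a threaded shank). Lift the tow eye out and lay it, without dropping it, in the empty steel parts dish; leave the other parts in their pockets and the things lying about on the bench alone. Then slide the cover plate back home over the pockets to keep the dirt out.

Things in the scene. Friction and masses are not known exactly. Their poses are not given: they have to be found in the camera images.
- bench_tray: Grey steel tray fixed to the bench, 292 mm along its x, 308 mm along its y. Origin: centre of underside; its +y points to the robot's left (yaw within 0.25 rad). The cover slides along y on ledges 52 mm above the bench. A rim 4 mm thick, up to 62 mm, runs all round, guides the cover (2 mm play each side) and stops it at both ends. Pockets in the -y half, flat rubber deck (51 mm) in the +y half.
- pocket_mid (a point): Centre of the floor of the tray's middle pocket, 5 mm above the bench, at tray x = 0, y = -77 mm. The other two pockets are centred 91 mm from it along the tray's x, one each way. Each pocket is 86 mm (x) by 134 mm (y) inside; 5 mm walls between them, up to 51 mm above the bench.
- cover: Loose bare steel cover plate, 280 mm along x, 148 mm along y, 3 mm thick, 0.4 to 0.8 kg. Origin: centre of its underside; axes as the tray's. It starts over the pockets, hiding them. Its origin is at tray y = -76 mm when home against the -y rim, +76 mm when fully aside against the +y rim.
- cover_edge (a point): Top middle of the cover's turned-up -y edge, 30 mm above the plate's underside (82 mm above the bench, 20 mm over the tray rim). A like edge stands at the +y end. Both are 3 mm thick and 264 mm long, outer faces at cover y = -74 and +74 mm. Closed fingers can push the cover by either edge, with about 2 to 5 N, from outside over the rim or from inside.
- tow_eye: Plain steel screw-in tow eye, 114 mm long, 0.34 kg, lying flat: ring 58 mm outside, 22 mm inside, 18 mm thick, on a round shank 18 mm thick, 56 mm long. Origin: underside, 59 mm from the ring's end; x runs along the shank to its threaded tip (ring centre at -30, tip at +55 mm). Starts on the floor of any one of the three pockets, x within 0.1 rad of tray +y; the others hold other steel parts.
- tow_eye_mid (a point): Point in the tow eye 9 mm above its origin (half its thickness), same axes.
- tow_eye_shank (a point): Point on the axis of the tow eye's shank, 14 mm from tow_eye_mid towards the tip: a good place to grip across the shank. The centre of mass lies about 25 mm from it towards the ring.
- dish: Empty rectangular bright steel parts dish held to the bench by its magnet (does not move), 220 mm along x, 150 mm along y, 30 mm high, walls and floor 4 mm. Origin: centre of its underside.
- shackle: Steel D-shackle with a cross pin, about 88 mm long, 69 mm wide, 16 mm thick, lying in one pocket; stays there.
- link: Flat steel link plate with two holes, 112 x 40 x 12 mm, lying in one pocket; stays there.
- spanner: Open-ended spanner, 190 mm, lying on the bench right of the dish. Bystander.
- screwdriver: Screwdriver, 210 mm, lying on the bench left of the tray. Bystander.
- grease_tin: Tin, 76 mm diameter, 100 mm high, standing beyond the dish. Bystander.

How it is judged:
By the outcome, as a careful person would: the job done as asked, in the order asked, and still so for the second after the job is handed in, with the robot touching nothing.
It also fails if it takes over 66 s, if anything falls off the work surface, if the arm or the gripper's body presses on something with over 40 N, if the wrist force passes 120 N, or if a joint passes its speed limit or range.

## Working session

There is one attempt and no reset: what is moved stays moved. The work goes in short steps, Python scripts to look and compute and a tool call to move; the robot and the scene stay as the last step left them, time stands still between calls to the robot, and variables do not carry over. Pictures are saved under pics/ and viewed, and the job is handed in when it is done.

Besides the shell and the picture viewer there is one more tool, called after "Emit:" as name(argument=value, ...) on one line, values as JSON. jog_arm: Moves the arm, as the interface text tells. Its arguments: {"type":"object","properties":{"steps":{"type":"array"},"force":{"type":"number"}},"required":["steps"]}

```bash
ls; mkdir -p pics; python3 - <<'E'
from plant import robot
import cv2
s=robot.read_state()
print({k:s[k] for k in('t','tool_pos','orientation','force','opening')})
import numpy as np
np.set_printoptions(precision=4,suppress=True)
for n in('top','scene'):
    c=robot.read_camera(n);cv2.imwrite(f'pics/{n}0.png',c['image'][:,:,::-1]);print(n,c['mtx'],c['D'],c['extrinsics'])
E
```

```text
pics
{'t': 0.0, 'tool_pos': array([ 0.16964993, -0.57497233,  0.23160063]), 'orientation': array([-3.10755922e+00, -4.48703334e-01,  1.11068931e-04]), 'force': array([-0.1316784 , -0.84281384, -0.35384695]), 'opening': 0.09312275687488251}
top [[484.5854   0.     323.8701]
 [  0.     484.5854 240.6492]
 [  0.       0.       1.    ]] [-0.0825  0.      0.      0.      0.    ] [[-0.026  -0.9959  0.0866  0.5046]
 [-0.9997  0.026  -0.0014 -0.0194]
 [-0.0008 -0.0866 -0.9962  1.2128]
 [ 0.      0.      0.      1.    ]]
scene [[563.2727   0.     331.0814]
 [  0.     563.2727 234.7831]
 [  0.       0.       1.    ]] [-0.0787  0.      0.      0.      0.    ] [[ 0.0486  0.8643 -0.5007  1.3878]
 [ 0.9988 -0.038   0.0314 -0.061 ]
 [ 0.0081 -0.5016 -0.8651  1.4594]
 [ 0.      0.      0.      1.    ]]
```

View pics/top0.png

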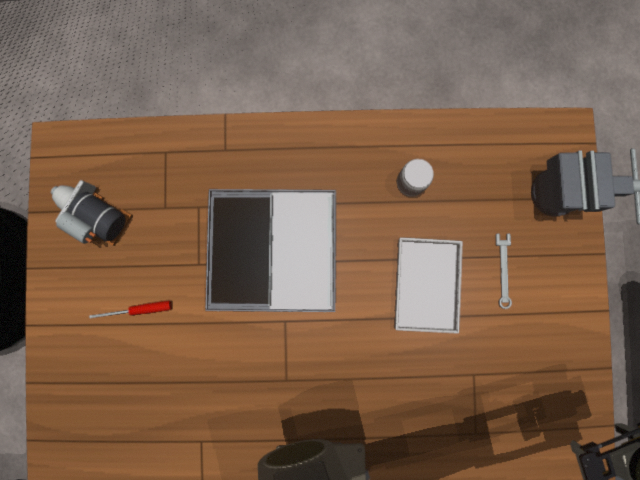

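View pics/scene0.png

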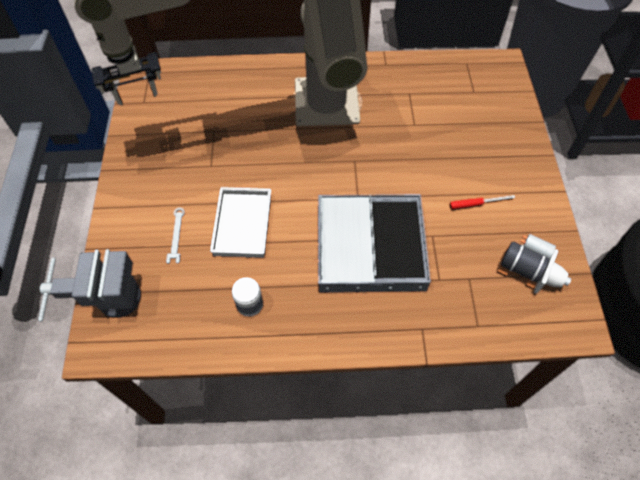

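The top view shows the tray at px (206–335, 190–311) with the white cover over its right (-y) half. The dish is at (395–462, 238–333), the tin at (416,177) and the spanner at (504,270). I'll enlarge it to get accurate corners.

```bash
python3 - <<'E'
import cv2
i=cv2.imread('pics/top0.png')
cv2.imwrite('pics/t0a.png',cv2.resize(i[180:320,195:350],None,fx=5,fy=4.2,interpolation=cv2.INTER_CUBIC)[:, :])
cv2.imwrite('pics/t0b.png',cv2.resize(i[230:340,385:475],None,fx=5,fy=5,interpolation=cv2.INTER_CUBIC))
E
```

```text
(no output)
```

View pics/t0a.png

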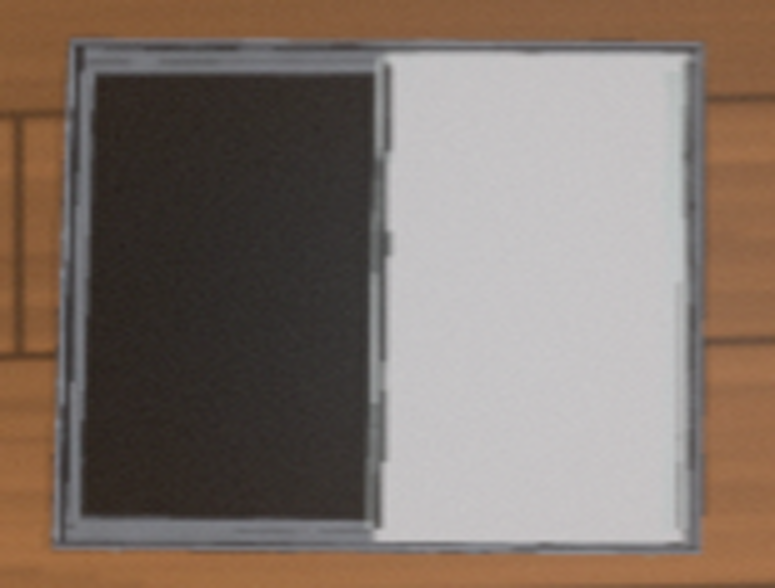

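View pics/t0b.png

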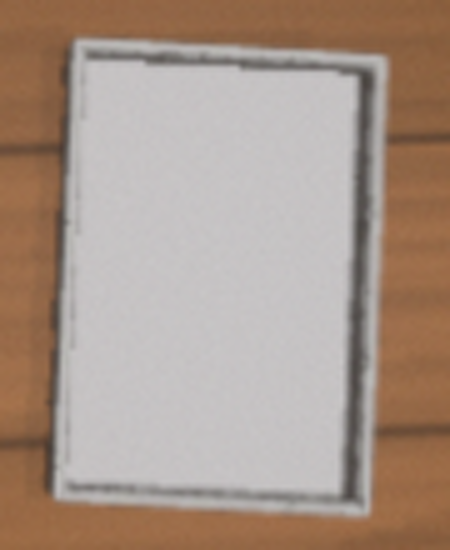

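Enlarged corners: the tray rim is at (71,40), (704,44), (700,551), (54,547), and the dish rim is at (75,40), (386,57), (367,513), (55,497).

```bash
cat > h.py <<'E'
import numpy as np, cv2
from scipy.spatial.transform import Rotation as R
np.set_printoptions(precision=4,suppress=True)
from plant import robot
def ray(px,mtx,D,T,z):
    px=np.atleast_2d(np.array(px,float))
    n=cv2.undistortPoints(px[:,None],np.array(mtx),np.array(D))[:,0]
    d=np.c_[n,np.ones(len(n))]@T[:3,:3].T
    return T[:3,3]+d*((z-T[2,3])/d[:,2])[:,None]
def tooltf(s):
    T=np.eye(4);T[:3,:3]=R.from_rotvec(s['orientation']).as_matrix();T[:3,3]=s['tool_pos'];return T
def wrist():
    s=robot.read_state();c=robot.read_camera('wrist');return c,tooltf(s)@np.array(c['tool_from_camera'])
def rel(s,pos,rotm):
    T=tooltf(s);print('shift',T[:3,:3].T@(np.array(pos)-T[:3,3]),'turn',R.from_matrix(T[:3,:3].T@rotm).as_rotvec())
def down(yaw): # tool y axis direction = world angle yaw
    y=np.array([np.cos(yaw),np.sin(yaw),0]);z=np.array([0,0,-1.]);return np.c_[np.cross(y,z),y,z]
def st():
    s=robot.read_state();T=tooltf(s)
    print('t',s['t'],'pos',s['tool_pos'],'F',s['force'],'op',s['opening'],'q',s['q']);print('axes',T[:3,:3].ravel());return s
E
python3 - <<'E'
from h import *
c=robot.read_camera('top')
T=np.array(c['extrinsics'])
a=np.array([(71,40),(704,44),(700,551),(54,547)])/[5,4.2]+[194.6,179.6]
b=np.array([(75,40),(386,57),(367,513),(55,497)])/5+[384.6,229.6]
for n,p,z in(('tray',a,.062),('dish',b,.03)):
    w=ray(p,c['mtx'],c['D'],T,z);print(n,w,'centre',w.mean(0))
    e=lambda i,j:(w[i]-w[j])[:2]
    for i,j in((0,1),(3,2),(0,3),(1,2)):
        v=e(i,j);print(np.linalg.norm(v),np.degrees(np.arctan2(v[1],v[0])))
E
python3 -c "
from h import *
s=st()
c=robot.read_camera('wrist');print(c['tool_from_camera'],c['mtx'],c['D']);cv2.imwrite('pics/w0.png',c['image'][:,:,::-1])"
```

```text
tray [[ 0.737   0.254   0.062 ]
 [ 0.726  -0.052   0.062 ]
 [ 0.4379 -0.0421  0.062 ]
 [ 0.4473  0.2639  0.062 ]] centre [0.587 0.106 0.062]
0.3062727461666262 87.95246444127055
0.306162083848525 88.24343668471626
0.28982583969498255 -1.9589023444731681
0.2882708720036575 -1.981203842650035
dish [[ 0.61   -0.2073  0.03  ]
 [ 0.5976 -0.3611  0.03  ]
 [ 0.3753 -0.3415  0.03  ]
 [ 0.388  -0.1893  0.03  ]] centre [ 0.4927 -0.2748  0.03  ]
0.1543682723858195 85.38943174177712
0.15275610382299007 85.23737223265637
0.22268615946530526 -4.64111798224259
0.22309825159571162 -5.055239038686218
t 0.15 pos [ 0.1697 -0.5751  0.2318] F [ 0.4864  0.3684 -0.3768] op 0.09296603659125759 q [-1.3694  0.131   1.489  -0.      1.523  -0.0854]
axes [ 0.9592  0.2829 -0.0003  0.2829 -0.9592  0.0015  0.0001 -0.0015 -1.    ]
[[-0.0005 -0.9676 -0.2525  0.0694]
 [ 1.     -0.0002 -0.0012  0.0001]
 [ 0.0011 -0.2525  0.9676 -0.151 ]
 [ 0.      0.      0.      1.    ]] [[333.6775   0.     318.4136]
 [  0.     333.6775 242.1018]
 [  0.       0.       1.    ]] [0.0075 0.     0.     0.     0.    ]
```

```bash
python3 -c "
import cv2;print(cv2.imread('pics/w0.png').shape)"
```

```text
(480, 640, 3)
```

View pics/w0.png

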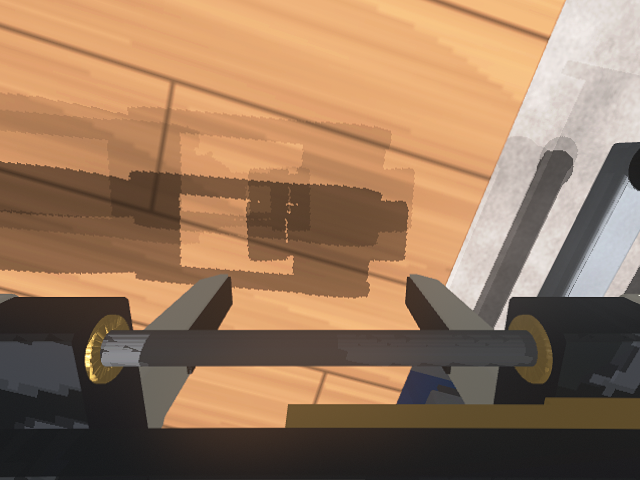

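Tray: centre (0.587, 0.106), yaw about -0.034; its measured size of 289×306 mm agrees with the 292×308 mm given. Dish: centre (0.493, -0.275), yaw about -0.085; 223×153 mm measured against 220×150 mm. The next script works out the pre-push pose.

```bash
cat >> h.py <<'E'
YT=-0.034; CT=np.array([0.587,0.106])
def tw(x,y,z):
    c,s=np.cos(YT),np.sin(YT);return np.array([CT[0]+c*x-s*y,CT[1]+s*x+c*y,z])
def wt(p):
    d=np.array(p[:2])-CT;c,s=np.cos(YT),np.sin(YT);return np.array([c*d[0]+s*d[1],-s*d[0]+c*d[1],p[2]])
E
python3 - <<'E'
from h import *
s=robot.read_state();print(tw(0,-.19,.13));rel(s,tw(0,-.19,.13),down(YT))
E
```

```text
[ 0.5805 -0.0839  0.13  ]
shift [ 0.533  -0.3549  0.1024] turn [-0.0009 -0.0008 -1.25  ]
```

Emit:
jog_arm(steps=[[1, 0.052, -0.034, 0, 0, 0, -0.18], [1, 0.104, -0.068, 0, 0, 0, -0.36], [1, 0.156, -0.102, 0, 0, 0, -0.54], [1, 0.208, -0.136, 0, 0, 0, -0.72], [1, 0.26, -0.17, 0, 0, 0, -0.9]])

```text
t: 0.82
tool_pos: [0.3719, -0.3369, 0.2322]
orientation: [-2.599, -1.764, -0.001]
force: [1.1, -0.8, -0.5]
opening: 0.0478
```

```bash
python3 - <<'E'
from h import *
s=robot.read_state();print(s['t'],s['tool_pos']);rel(s,tw(0,-.19,.13),down(YT))
E
```

```text
0.825 [ 0.3719 -0.3369  0.2322]
shift [0.312  0.1005 0.1024] turn [-0.0001 -0.0009 -0.3443]
```

Emit:
jog_arm(steps=[[1, 0.058, 0.018, 0.015, 0, 0, -0.15], [1, 0.115, 0.037, 0.03, 0, 0, -0.34], [1, 0.173, 0.055, 0.05, 0, 0, -0.344], [1, 0.24, 0.077, 0.075, 0, 0, -0.344], [1, 0.312, 0.1, 0.102, 0, 0, -0.344]])

```text
t: 1.45
tool_pos: [0.5615, -0.106, 0.1409]
orientation: [-2.259, -2.183, -0.001]
force: [-0.3, -0.5, 1.0]
opening: 0.001
```

```bash
python3 - <<'E'
from h import *
s=st();print(wt(s['tool_pos']));rel(s,tw(0,-.185,.083),down(YT))
c,T=wrist();cv2.imwrite('pics/w1.png',c['image'][:,:,::-1])
c=robot.read_camera('scene');cv2.imwrite('pics/s1.png',cv2.resize(c['image'][150:350,180:480,::-1],None,fx=2.5,fy=2.5))
E
```

```text
t 1.45 pos [ 0.5615 -0.106   0.1409] F [-0.2688 -0.5058  0.9733] op 0.0009946244819297207 q [-0.2768  0.1145  1.6754  0.0008  1.3514 -0.2427]
axes [ 0.0342  0.9994  0.0005  0.9994 -0.0342  0.0007  0.0007  0.0005 -1.    ]
[-0.0183 -0.2127  0.1409]
shift [0.0277 0.0183 0.058 ] turn [ 0.0005 -0.0007 -0.0003]
```

View pics/w1.png

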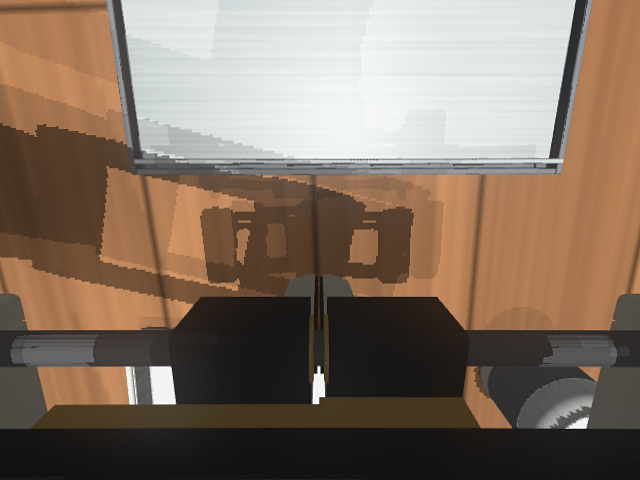

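View pics/s1.png

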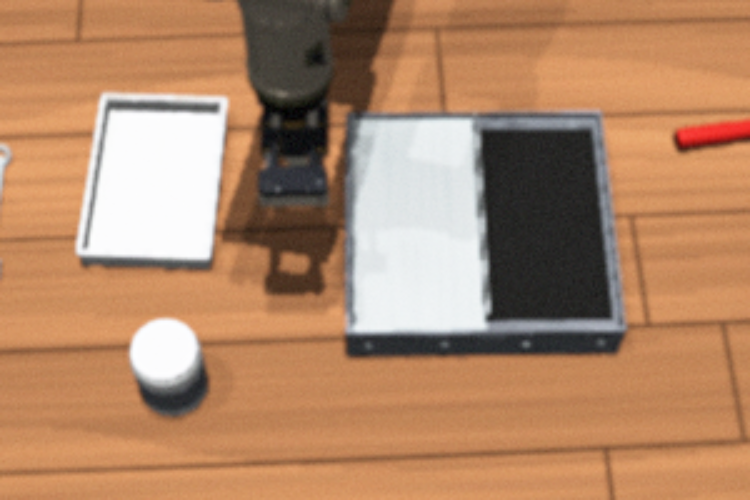

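The wrist view shows the cover edge at row ~160 and the rim's near edge at row ~173 (columns 137–562). The closed fingertips are at (318,280), short of the rim. I'll check the tray position against these.

```bash
python3 - <<'E'
from h import *
c,T=wrist()
w=ray([(137,174),(561,174)],c['mtx'],c['D'],T,.062);print([wt(p) for p in w])
w=ray([(134,160),(563,160)],c['mtx'],c['D'],T,.082);print([wt(p) for p in w])
s=robot.read_state();rel(s,tw(0,-.185,.083),down(YT))
E
```

```text
[array([-0.141, -0.152,  0.062]), array([ 0.1409, -0.1509,  0.062 ])]
[array([-0.131 , -0.1427,  0.082 ]), array([ 0.1265, -0.1417,  0.082 ])]
shift [0.0264 0.0199 0.0562] turn [-0.0036 -0.0021  0.0039]
```

Emit:
jog_arm(steps=[[1, 0.015, 0.015, 0.03, 0, 0, 0], [1, 0.026, 0.019, 0.057, 0, 0, 0], [1, 0.026, 0.019, 0.057, 0, 0, 0], [1, 0.026, 0.019, 0.057, 0, 0, 0]])

```text
t: 2.1
tool_pos: [0.5801, -0.0805, 0.0837]
orientation: [-2.254, -2.185, 0.001]
force: [-0.2, -0.8, 0.1]
opening: 0.0006
```

```bash
python3 - <<'E'
from h import *
s=st();print(wt(s['tool_pos']));rel(s,tw(0,-.16,.083),down(YT));rel(s,tw(0,-.005,.083),down(YT))
E
```

```text
t 2.1 pos [ 0.5801 -0.0805  0.0837] F [-0.1674 -0.7558  0.0547] op 0.0005944706345691762 q [-0.226   0.213   1.6762  0.0011  1.255  -0.1954]
axes [ 0.0309  0.9995 -0.0023  0.9995 -0.0309  0.0016  0.0015 -0.0023 -1.    ]
[-0.0005 -0.1866  0.0837]
shift [0.0266 0.0006 0.0007] turn [-0.0023 -0.0015  0.0031]
shift [0.1816 0.0011 0.0009] turn [-0.0023 -0.0015  0.0031]
```

Emit:
jog_arm(steps=[[1, 0.012, 0, 0.001, 0, 0, 0], [1, 0.024, 0, 0.001, 0, 0, 0], [1, 0.034, 0, 0.001, 0, 0, 0], [1, 0.044, 0, 0.001, 0, 0, 0], [1, 0.054, 0, 0.001, 0, 0, 0]])

```text
t: 2.72
tool_pos: [0.5825, -0.0266, 0.0837]
orientation: [-2.255, -2.187, 0.001]
force: [0.3, -6.1, 3.3]
opening: 0.0004
```

```bash
python3 - <<'E'
from h import *
s=st();print(wt(s['tool_pos']));rel(s,tw(0,-.005,.083),down(YT))
c,T=wrist();cv2.imwrite('pics/w2.png',c['image'][:,:,::-1])
E
```

```text
t 2.725 pos [ 0.5825 -0.0266  0.0837] F [ 0.3086 -6.0582  3.2861] op 0.00042410786560969613 q [-0.1334  0.2047  1.6856 -0.0002  1.2519 -0.1027]
axes [ 0.0307  0.9995 -0.0006  0.9995 -0.0307 -0.0001 -0.0001 -0.0006 -1.    ]
[-0.     -0.1327  0.0837]
shift [0.1277 0.0004 0.0007] turn [-0.0006  0.0001  0.0033]
```

View pics/w2.png

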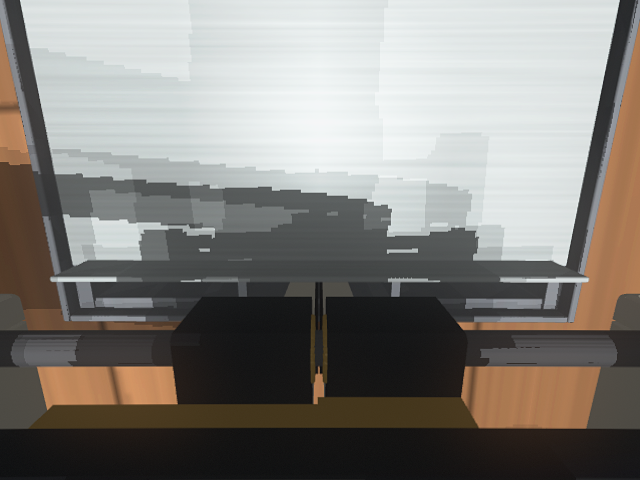

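The cover is moving: its edge is at row ~275, straight, with the pocket openings appearing behind it. The push force is about 6 N. I'll continue.

Emit:
jog_arm(steps=[[1, 0.012, 0, 0.0, 0, 0, 0.003], [1, 0.026, 0, 0.0, 0, 0, 0.003], [1, 0.042, 0, 0.0, 0, 0, 0.003], [1, 0.058, 0, 0.0, 0, 0, 0.003], [1, 0.074, 0, 0.0, 0, 0, 0.003]])

```text
t: 3.4
tool_pos: [0.5845, 0.0501, 0.0835]
orientation: [-2.257, -2.183, -0.0]
force: [0.5, -3.3, -1.1]
opening: 0.0003
```

```bash
python3 - <<'E'
from h import *
s=st();print(wt(s['tool_pos']));rel(s,tw(0,-.005,.083),down(YT))
E
```

```text
t 3.4 pos [0.5845 0.0501 0.0835] F [ 0.4501 -3.2546 -1.148 ] op 0.0003468455104506078 q [-0.0027  0.2143  1.675   0.0013  1.2534  0.0298]
axes [ 0.0329  0.9995 -0.0011  0.9995 -0.0329  0.0012  0.0012 -0.0011 -1.    ]
[-0.0006 -0.056   0.0835]
shift [0.051  0.0006 0.0006] turn [-0.0011 -0.0012  0.0011]
```

Emit:
jog_arm(steps=[[1, 0.01, 0, 0.0, 0, 0, 0.001], [1, 0.02, 0, 0.0, 0, 0, 0.001], [1, 0.03, 0, 0.0, 0, 0, 0.001], [1, 0.038, 0, 0.0, 0, 0, 0.001], [1, 0.043, 0, 0.0, 0, 0, 0.001]])

```text
t: 4.03
tool_pos: [0.5859, 0.0935, 0.0835]
orientation: [-2.257, -2.182, 0.0]
force: [-0.1, -3.2, 0.7]
opening: 0.0003
```

Emit:
jog_arm(steps=[[1, 0.003, 0, 0.0, 0, 0, 0], [1, 0.006, 0, 0.0, 0, 0, 0]])

```text
t: 4.28
tool_pos: [0.5858, 0.0975, 0.0835]
orientation: [2.259, 2.183, -0.005]
force: [-3.3, -20.1, 4.1]
opening: 0.0011
```

```bash
python3 - <<'E'
from h import *
s=st();print(wt(s['tool_pos']))
c=robot.read_camera('top');cv2.imwrite('pics/t2.png',cv2.resize(c['image'][170:330,190:350,::-1],None,fx=3.7,fy=3.7,interpolation=2))
E
```

```text
t 4.275 pos [0.5858 0.0975 0.0835] F [ -3.2821 -20.1099   4.1099] op 0.0010655171192443082 q [ 0.08    0.234   1.6521 -0.0023  1.2578  0.1147]
axes [ 0.034   0.9994 -0.0021  0.9994 -0.034  -0.0024 -0.0025 -0.002  -1.    ]
[-0.0009 -0.0085  0.0835]
```

View pics/t2.png

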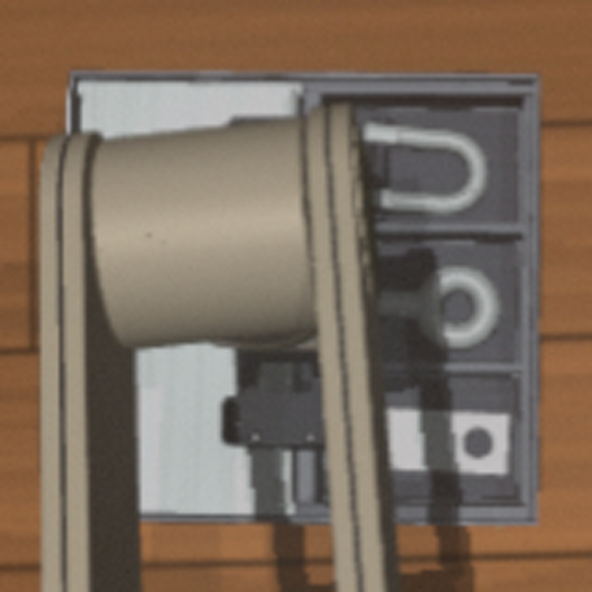

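The finger force of 20 N shows the cover is against the far stop. Shackle and link lie in the outer pockets (top and bottom of the picture). The tow eye is in the middle pocket, ring at about (460,305), shank pointing to +y. I'll back off and rise for a wrist view.

Emit:
jog_arm(steps=[[1, -0.03, 0, 0, 0, 0, 0], [1, -0.07, 0, -0.03, 0, 0, 0], [1, -0.11, 0, -0.08, 0, 0, 0], [0.5, -0.14, 0, -0.1, 0, 0, 0], [0.5, -0.14, 0, -0.1, 0, 0, 0]])

```text
t: 4.95
tool_pos: [0.5829, -0.0439, 0.1867]
orientation: [2.259, 2.177, 0.0]
force: [0.3, 0.4, 0.4]
opening: 0.0161
```

```bash
python3 - <<'E'
from h import *
robot.read_camera('top')
s=st();print(wt(s['tool_pos']))
c,T=wrist();np.save('T3.npy',T);cv2.imwrite('pics/w3.png',c['image'][:,:,::-1])
E
```

```text
t 5.0 pos [ 0.5819 -0.0425  0.1847] F [-0.7493  0.5273 -0.1412] op 0.020106748075214422 q [-0.1597  0.1124  1.5956 -0.0018  1.4334 -0.1234]
axes [ 0.036   0.9994 -0.0001  0.9993 -0.036  -0.0018 -0.0018 -0.     -1.    ]
[-0.0001 -0.1486  0.1847]
```

View pics/w3.png

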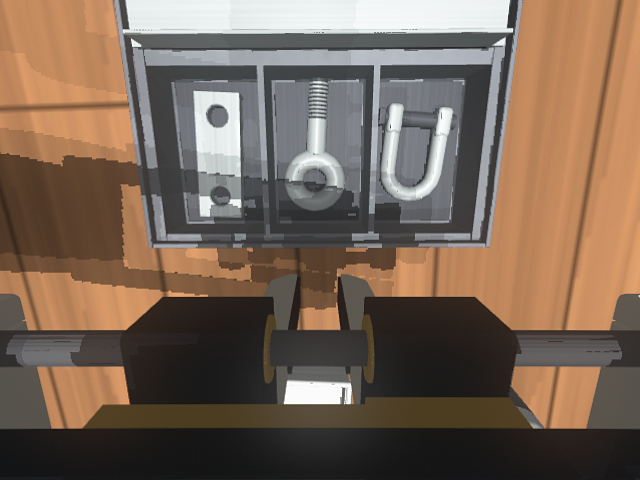

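The tow eye lies in the middle pocket, with its ring at (315,181) and its tip at (318,82); the shank passes (317,130). The link is left and the shackle right.

```bash
python3 - <<'E'
from h import *
c,_=wrist();T=np.load('T3.npy')
px=[(315.5,181),(318,82),(317,130),(286,181),(345,181),(315,210)]
for p,w in zip(px,ray(px,c['mtx'],c['D'],T,.014)): print(p,w,wt(w))
# pocket walls top inner corners check z=.051 : wall between link/tow and tow/shackle
for p,w in zip([(268,150),(376,150),(320,241)],ray([(268,150),(376,150),(320,244)],c['mtx'],c['D'],T,.051)): print('wall',wt(w))
E
```

```text
(315.5, 181) [0.5803 0.0032 0.014 ] [-0.0032 -0.1029  0.014 ]
(318, 82) [0.5859 0.0893 0.014 ] [-0.0005 -0.0167  0.014 ]
(317, 130) [0.5835 0.0491 0.014 ] [-0.0016 -0.0569  0.014 ]
(286, 181) [0.5523 0.0043 0.014 ] [-0.0312 -0.1029  0.014 ]
(345, 181) [0.6084 0.0022 0.014 ] [ 0.0249 -0.103   0.014 ]
(315, 210) [ 0.5788 -0.0245  0.014 ] [-0.0038 -0.1307  0.014 ]
wall [-0.0417 -0.075   0.051 ]
wall [ 0.047  -0.0752  0.051 ]
wall [ 0.0009 -0.155   0.051 ]
```

```bash
python3 - <<'E'
from h import *
s=robot.read_state()
rel(s,[.5831,.0448,.1],down(-.065))
E
```

```text
shift [ 0.0861 -0.0002  0.0825] turn [-0.0037  0.0016  0.031 ]
```

Emit:
jog_arm(steps=[[0.61, 0.04, 0, 0.01, 0, 0, 0.015], [0.61, 0.086, 0, 0.045, 0, 0, 0.031], [0.61, 0.086, 0, 0.082, 0, 0, 0.031], [0.61, 0.086, 0, 0.082, 0, 0, 0.031]])

```text
t: 5.6
tool_pos: [0.5791, 0.0466, 0.0953]
orientation: [-2.283, -2.145, 0.017]
force: [-0.3, 0.7, -0.4]
opening: 0.0361
```

```bash
python3 - <<'E'
from h import *
s=st();rel(s,[.5831,.0448,.021],down(-.065))
c,T=wrist();cv2.imwrite('pics/w4.png',c['image'][:,:,::-1])
E
```

```text
t 5.6 pos [0.5791 0.0466 0.0953] F [-0.2822  0.7055 -0.4387] op 0.03612771246097178 q [-0.0073  0.1983  1.6703 -0.0011  1.2866  0.0554]
axes [ 0.0624  0.998  -0.0135  0.9981 -0.0624 -0.001  -0.0018 -0.0135 -0.9999]
shift [-0.0014  0.0051  0.0742] turn [-0.0135  0.0019  0.0026]
```

View pics/w4.png

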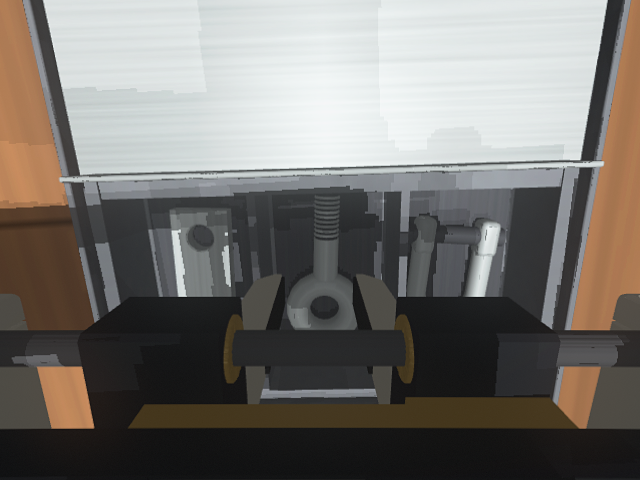

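The shank is at column 325 and the jaw centre at 320, which agrees with the computed 5 mm shift. I'll descend.

Emit:
jog_arm(steps=[[0.61, -0.001, 0.005, 0.01, -0.013, 0.002, 0.002], [0.61, -0.001, 0.005, 0.03, -0.013, 0.002, 0.002], [0.61, -0.001, 0.005, 0.045, -0.013, 0.002, 0.002], [0.61, -0.001, 0.005, 0.045, -0.013, 0.002, 0.002]])

```text
t: 6.15
tool_pos: [0.5839, 0.0443, 0.0508]
orientation: [-2.293, -2.147, -0.0]
force: [0.0, -1.2, -0.1]
opening: 0.0366
```

```bash
python3 - <<'E'
from h import *
s=st();rel(s,[.5831,.0448,.021],down(-.065))
c,T=wrist();cv2.imwrite('pics/w5.png',c['image'][:,:,::-1])
E
```

```text
t 6.15 pos [0.5839 0.0443 0.0508] F [ 0.001  -1.2412 -0.1491] op 0.03655343074098684 q [-0.012   0.251   1.6975  0.0001  1.193   0.0538]
axes [ 0.0658  0.9978  0.0001  0.9978 -0.0658  0.0001  0.0001  0.0001 -1.    ]
shift [ 0.0005 -0.0009  0.0298] turn [ 0.0001 -0.0001 -0.0008]
```

View pics/w5.png

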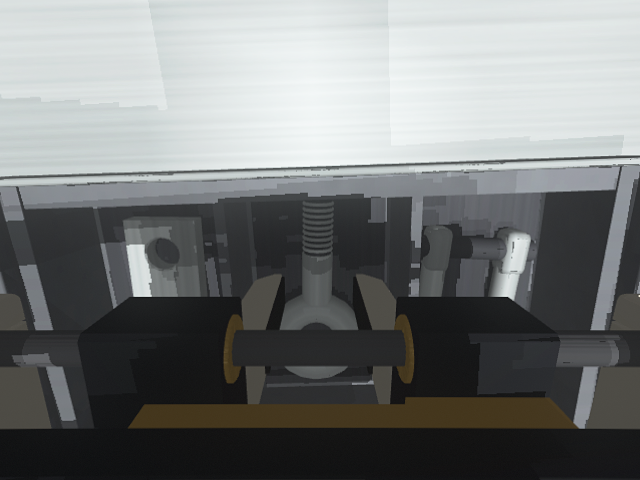

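The shank is centred between the fingers (column 317). I'll descend the rest and grip.

Emit:
jog_arm(steps=[[0.61, 0, -0.001, 0.015, 0, 0, 0], [0.61, 0, -0.001, 0.03, 0, 0, 0], [0.61, 0, -0.001, 0.03, 0, 0, 0], [0.61, 0, -0.001, 0.03, 0, 0, 0]])

```text
t: 6.7
tool_pos: [0.5835, 0.0444, 0.0216]
orientation: [2.293, 2.147, 0.001]
force: [0.5, -0.8, -0.5]
opening: 0.0359
```

Emit:
jog_arm(steps=[[1, 0, 0, 0, 0, 0, 0], [1, 0, 0, 0, 0, 0, 0], [1, 0, 0, 0, 0, 0, 0], [1, 0, 0, 0, 0, 0, 0]], force=55)

```text
t: 7.2
tool_pos: [0.5835, 0.0444, 0.0217]
orientation: [2.293, 2.147, 0.001]
force: [-0.2, -0.2, 1.7]
opening: 0.0167
```

```bash
python3 - <<'E'
from h import *
s=st();rel(s,[.5831,.0448,.021],down(-.065))
E
```

```text
t 7.2 pos [0.5835 0.0444 0.0217] F [-0.238  -0.1885  1.7094] op 0.016709638495219187 q [-0.0117  0.2893  1.7116  0.0002  1.1397  0.054 ]
axes [ 0.0657  0.9978  0.001   0.9978 -0.0657  0.0001  0.0002  0.001  -1.    ]
shift [ 0.0004 -0.0004  0.0007] turn [ 0.001  -0.0002 -0.0008]
```

Emit:
jog_arm(steps=[[1, 0, 0, -0.01, 0, 0, 0], [1, 0, 0, -0.025, 0, 0, 0], [1, 0, 0, -0.04, 0, 0, 0], [1, 0, 0, -0.04, 0, 0, 0]])

```text
t: 7.7
tool_pos: [0.5853, 0.0444, 0.0643]
orientation: [2.291, 2.145, 0.006]
force: [-0.1, -0.0, -3.8]
opening: 0.0166
```

```bash
python3 - <<'E'
from h import *
s=st()
c,T=wrist();cv2.imwrite('pics/w6.png',c['image'][:,:,::-1])
E
```

```text
t 7.7 pos [0.5853 0.0444 0.0643] F [-0.1118 -0.0039 -3.8356] op 0.016596763147889375 q [-0.0117  0.2324  1.6922  0.0002  1.2117  0.054 ]
axes [ 0.0657  0.9978  0.0053  0.9978 -0.0657  0.0001  0.0005  0.0053 -1.    ]
```

View pics/w6.png

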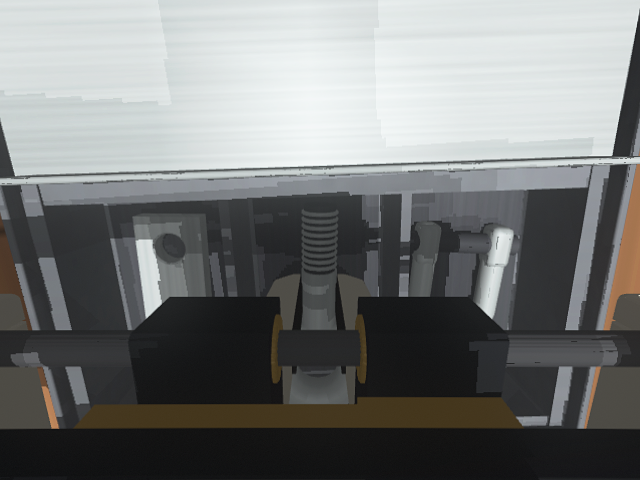

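The force of -3.8 N shows the tow eye is lifted, its tip visible at (320,208). Projecting where the tip should be if level will show whether it is tilted.

```bash
python3 - <<'E'
from h import *
c=robot.read_camera('wrist');M=np.linalg.inv(np.array(c['tool_from_camera']))
for d in(0,.1,.2,.3,.5):
    p=np.array([np.cos(d)*.043+.009*np.sin(d)*0,0,.0077-.043*np.sin(d)])
    top=p+np.array([-np.sin(d)*.009,0,-.009*np.cos(d)])
    for q in(p,top):
        x=M[:3,:3]@q+M[:3,3];u,_=cv2.projectPoints(x[None],np.zeros(3),np.zeros(3),c['mtx'],c['D']);print(d,u.ravel())
s=st()
rel(s,tw(-.002,-.065,.15),down(-.065))
E
```

```text
0 [319.0788 212.4298]
0 [319.1039 215.7054]
0.1 [319.0904 214.4008]
0.1 [319.1167 219.8679]
0.2 [319.1025 217.3871]
0.2 [319.1298 225.1422]
0.3 [319.115  221.4282]
0.3 [319.1429 231.5301]
0.5 [319.1405 232.7438]
0.5 [319.1684 247.5149]
t 7.8 pos [0.5837 0.0444 0.0621] F [-0.0242 -0.3463 -3.6897] op 0.016407050931863246 q [-0.0118  0.2344  1.6943  0.0002  1.211   0.054 ]
axes [ 0.0658  0.9978  0.0019  0.9978 -0.0658  0.0001  0.0002  0.0018 -1.    ]
shift [-0.0033 -0.0006 -0.0879] turn [ 0.0018 -0.0002 -0.0008]
```

The tow eye is close to level. I'll lift and carry it to the dish.

Emit:
jog_arm(steps=[[1, 0, 0, -0.02, 0, 0, 0], [1, 0, 0, -0.055, 0, 0, 0], [1, -0.02, 0, -0.085, 0, 0, 0], [1, -0.05, -0.01, -0.088, 0, 0, 0], [1, -0.09, -0.02, -0.088, 0, 0, 0]])

```text
t: 8.43
tool_pos: [0.5581, -0.0445, 0.1521]
orientation: [2.29, 2.147, 0.005]
force: [-0.5, 0.3, -3.7]
opening: 0.0165
```

```bash
python3 - <<'E'
from h import *
s=st();rel(s,[.4939,-.2609,.12],down(-.085))
E
```

```text
t 8.425 pos [ 0.5581 -0.0445  0.1521] F [-0.4501  0.2904 -3.7214] op 0.01646717706820741 q [-0.1715  0.0706  1.701   0.0006  1.3659 -0.1073]
axes [ 0.0643  0.9979  0.0041  0.9979 -0.0643 -0.0001  0.0002  0.0041 -1.    ]
shift [-0.2201 -0.0503  0.0318] turn [ 0.0041 -0.0002  0.0207]
```

Emit:
jog_arm(steps=[[1, -0.045, -0.01, 0, 0, 0, 0], [1, -0.09, -0.02, 0, 0, 0, 0.01], [1, -0.135, -0.03, 0, 0, 0, 0.02], [1, -0.175, -0.04, 0.01, 0, 0, 0.02], [1, -0.205, -0.047, 0.02, 0, 0, 0.02]])

```text
t: 9.05
tool_pos: [0.4977, -0.2479, 0.1329]
orientation: [2.311, 2.122, 0.005]
force: [-0.4, 0.7, -3.2]
opening: 0.0164
```

```bash
python3 - <<'E'
from h import *
s=st();rel(s,[.4939,-.2609,.08],down(-.085))
c,T=wrist();cv2.imwrite('pics/w7.png',c['image'][:,:,::-1])
b=np.array([(75,40),(386,57),(367,513),(55,497)])
w=ray([(0,0)],c['mtx'],c['D'],T,.03)
E
```

```text
t 9.05 pos [ 0.4977 -0.2479  0.1329] F [-0.4323  0.7075 -3.1873] op 0.01641675535618863 q [-0.5556  0.0768  1.7309  0.002   1.3292 -0.4707]
axes [ 0.0852  0.9963  0.0051  0.9964 -0.0852 -0.0009 -0.0005  0.0051 -1.    ]
shift [-0.0133 -0.0029  0.0529] turn [ 0.0051  0.0005 -0.0003]
```

View pics/w7.png

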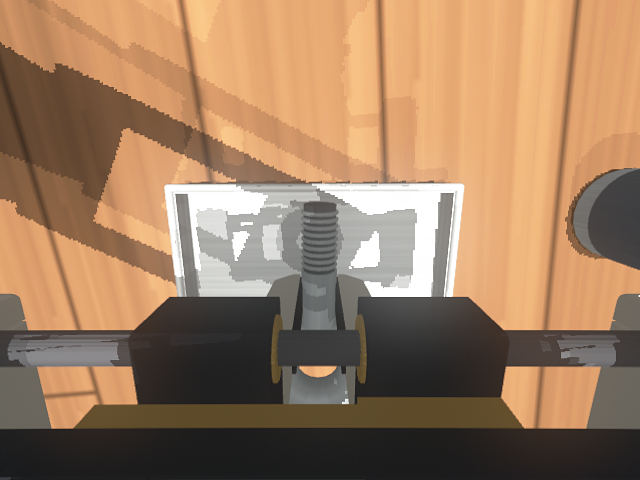

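The tow eye (tip at (320,205)) is now over the dish. The far (+y) dish rim is at row ~186, columns 166–463.

```bash
python3 - <<'E'
from h import *
s=robot.read_state();c,T=wrist()
w=ray([(166,185),(463,185)],c['mtx'],c['D'],T,.03);print(w,w.mean(0),np.linalg.norm(w[0]-w[1]))
d=np.array([.085,.9964]);print('implied dish centre',w.mean(0)[:2]-.075*d)
rel(s,[.4939,-.2609,.05],down(-.085))
E
```

```text
[[ 0.3867 -0.1929  0.03  ]
 [ 0.6075 -0.2122  0.03  ]] [ 0.4971 -0.2025  0.03  ] 0.22159876553175897
implied dish centre [ 0.4907 -0.2772]
shift [-0.0104 -0.0013  0.0812] turn [ 0.0027  0.0017 -0.0015]
```

Emit:
jog_arm(steps=[[1, -0.008, -0.001, 0.02, 0, 0, 0], [1, -0.011, -0.002, 0.045, 0.002, 0, 0], [1, -0.011, -0.002, 0.07, 0.002, 0, 0], [1, -0.011, -0.002, 0.081, 0.002, 0, 0], [1, -0.011, -0.002, 0.081, 0.002, 0, 0]])

```text
t: 9.78
tool_pos: [0.4932, -0.2584, 0.0494]
orientation: [-2.314, -2.122, 0.0]
force: [0.0, 0.1, -4.2]
opening: 0.0168
```

```bash
python3 - <<'E'
from h import *
s=st();rel(s,[.4935,-.262,.0212],down(-.085))
E
```

```text
t 9.775 pos [ 0.4932 -0.2584  0.0494] F [ 0.0067  0.0573 -4.2496] op 0.016784886207870147 q [-0.5749  0.1826  1.7798  0.0001  1.1808 -0.4882]
axes [ 0.0866  0.9962 -0.0013  0.9962 -0.0866  0.001   0.0009 -0.0014 -1.    ]
shift [-0.0035  0.0007  0.0282] turn [-0.0014 -0.0009 -0.0017]
```

Now the slow final lowering, watching the force.

Emit:
jog_arm(steps=[[1, -0.002, 0, 0.008, 0, 0, 0], [1, -0.003, 0, 0.016, 0, 0, 0], [1, -0.003, 0, 0.022, 0, 0, 0], [1, -0.003, 0, 0.025, 0, 0, 0], [1, -0.003, 0, 0.025, 0, 0, 0]])

```text
t: 10.4
tool_pos: [0.4927, -0.2613, 0.0242]
orientation: [-2.314, -2.122, 0.001]
force: [0.1, -0.3, -2.5]
opening: 0.0168
```

```bash
python3 - <<'E'
from h import *
s=st();print(s['wrist_torque'])
E
```

```text
t 10.4 pos [ 0.4927 -0.2613  0.0242] F [ 0.1483 -0.3297 -2.5188] op 0.016790278245827007 q [-0.5797  0.2216  1.7874  0.0001  1.1349 -0.493 ]
axes [ 0.0867  0.9962 -0.0018  0.9962 -0.0867  0.0013  0.0011 -0.0019 -1.    ]
[-0.0018 -0.1108 -0.0303]
```

Emit:
jog_arm(steps=[[1, 0, 0, 0.001, 0, 0, 0], [1, 0, 0, 0.002, 0, 0, 0], [1, 0, 0, 0.003, 0, 0, 0], [1, 0, 0, 0.003, 0, 0, 0]])

```text
t: 10.9
tool_pos: [0.4928, -0.2613, 0.0212]
orientation: [-2.314, -2.122, 0.001]
force: [0.0, 0.4, -3.2]
opening: 0.0167
```

```bash
python3 - <<'E'
from h import *
s=st();print(s['wrist_torque'])
E
```

```text
t 10.9 pos [ 0.4928 -0.2613  0.0212] F [ 0.0119  0.3638 -3.1715] op 0.016672791772298093 q [-0.5797  0.226   1.7883  0.0001  1.1292 -0.493 ]
axes [ 0.0866  0.9962 -0.0016  0.9962 -0.0866  0.0012  0.001  -0.0017 -1.    ]
[ 0.0198 -0.1355 -0.0403]
```

Emit:
jog_arm(steps=[[1, 0, 0, 0.001, 0, 0, 0], [1, 0, 0, 0.001, 0, 0, 0]])

```text
t: 11.15
tool_pos: [0.4929, -0.2614, 0.0207]
orientation: [-2.314, -2.122, 0.0]
force: [-2.2, 1.6, 1.5]
opening: 0.0171
```

Emit:
jog_arm(steps=[[1, 0, 0, 0.0007, 0, 0, 0], [1, 0, 0, 0.0007, 0, 0, 0]])

```text
t: 11.4
tool_pos: [0.493, -0.2614, 0.0206]
orientation: [-2.314, -2.122, 0.0]
force: [-3.5, 1.5, 6.5]
opening: 0.0166
```

The tow eye is resting on the dish floor (the force rose to +6.5 N). Next I'll open slowly, enough to clear it, and rise.

Emit:
jog_arm(steps=[[0.7, 0, 0, 0, 0, 0, 0], [0.6, 0, 0, 0, 0, 0, 0], [0.5, 0, 0, 0, 0, 0, 0], [0.5, 0, 0, 0, 0, 0, 0]], force=20)

```text
t: 11.9
tool_pos: [0.493, -0.2615, 0.0206]
orientation: [-2.314, -2.122, 0.001]
force: [0.8, 0.2, 0.0]
opening: 0.046
```

Emit:
jog_arm(steps=[[0.5, 0, 0, -0.02, 0, 0, 0], [0.5, 0, 0, -0.05, 0, 0, 0], [0.5, 0, 0, -0.1, 0, 0, 0], [0.5, 0, 0, -0.14, 0, 0, 0], [0.5, 0, 0, -0.15, 0, 0, 0]])

```text
t: 12.52
tool_pos: [0.4952, -0.2629, 0.1758]
orientation: [2.311, 2.119, 0.002]
force: [0.2, -0.4, -0.6]
opening: 0.0464
```

```bash
python3 - <<'E'
from h import *
s=st();print(wt(s['tool_pos']));rel(s,tw(0,-.0,.18),down(YT))
c,T=wrist();cv2.imwrite('pics/w8.png',c['image'][:,:,::-1])
c=robot.read_camera('scene');cv2.imwrite('pics/s8.png',cv2.resize(c['image'][150:350,180:480,::-1],None,fx=2.5,fy=2.5))
E
```

```text
t 12.525 pos [ 0.4952 -0.2629  0.1758] F [ 0.2302 -0.3904 -0.6167] op 0.046377686143770504 q [-0.5796  0.0521  1.6759  0.0001  1.4077 -0.493 ]
axes [ 0.0865  0.9962  0.005   0.9962 -0.0865 -0.0031 -0.0027  0.0052 -1.    ]
[-0.0792 -0.3718  0.1758]
shift [ 0.3754  0.0596 -0.0049] turn [ 0.0052  0.0028 -0.0526]
```

View pics/w8.png

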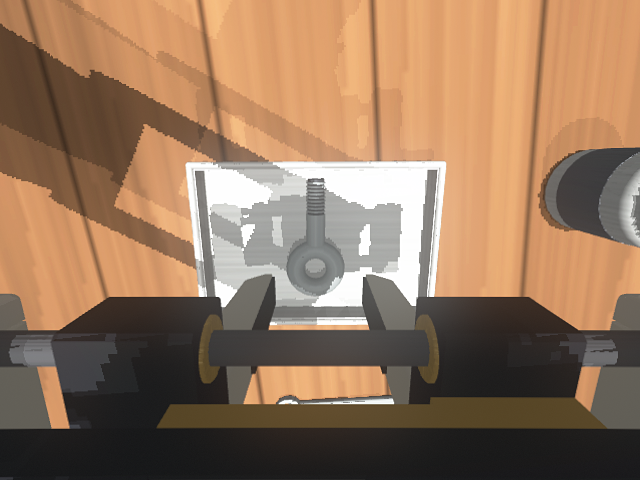

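View pics/s8.png

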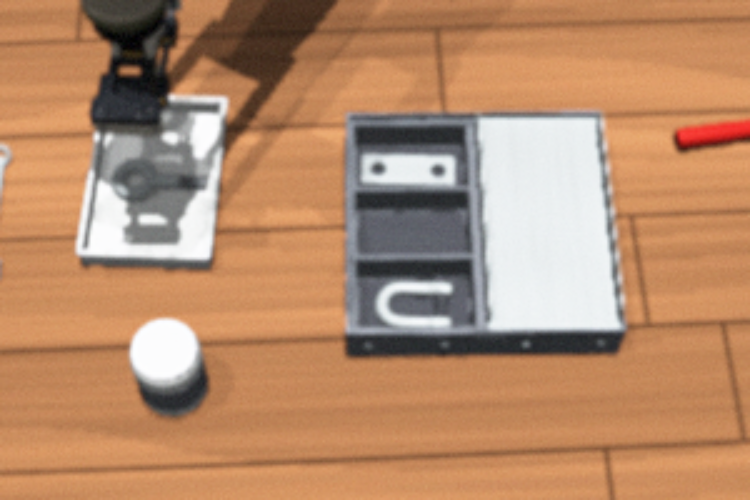

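The tow eye lies flat in the dish (ring at (316,265), tip at (316,182)). In the scene view the link and shackle are still in their pockets and the cover is fully aside. For the return I'll push the cover's -y edge from inside.

```bash
python3 - <<'E'
from h import *
s=st();rel(s,tw(0,.045,.14),down(YT))
E
```

```text
t 12.625 pos [ 0.4941 -0.2622  0.1727] F [0.7907 0.4512 0.4712] op 0.04662680793421019 q [-0.5796  0.0547  1.679   0.0001  1.406  -0.4929]
axes [ 0.0866  0.9962  0.0016  0.9962 -0.0866 -0.001  -0.0008  0.0017 -1.    ]
shift [0.4198 0.0583 0.0324] turn [ 0.0017  0.0009 -0.0527]
```

Emit:
jog_arm(steps=[[1, 0.05, 0.007, 0, 0, 0, -0.01], [1, 0.11, 0.015, 0, 0, 0, -0.02], [1, 0.17, 0.023, 0, 0, 0, -0.03], [1, 0.23, 0.032, 0, 0, 0, -0.04], [1, 0.29, 0.04, 0.005, 0, 0, -0.05]])

```text
t: 13.25
tool_pos: [0.5583, 0.0252, 0.1657]
orientation: [2.261, 2.18, -0.002]
force: [1.3, 0.8, 1.1]
opening: 0.0024
```

```bash
python3 - <<'E'
from h import *
s=st();rel(s,tw(0,.045,.12),down(YT))
E
```

```text
t 13.25 pos [0.5583 0.0252 0.1657] F [1.2874 0.8409 1.1307] op 0.0023864944142751366 q [-0.046   0.0612  1.6852 -0.0009  1.3958 -0.0093]
axes [ 0.0365  0.9993 -0.0006  0.9993 -0.0365 -0.0009 -0.0009 -0.0005 -1.    ]
shift [0.1268 0.0257 0.0456] turn [-0.0005  0.0009 -0.0025]
```

Emit:
jog_arm(steps=[[1, 0.045, 0.01, 0, 0, 0, 0], [1, 0.09, 0.02, 0, 0, 0, 0], [1, 0.127, 0.026, 0.02, 0, 0, 0], [1, 0.127, 0.026, 0.04, 0, 0, 0], [1, 0.127, 0.026, 0.045, 0, 0, 0]])

```text
t: 13.88
tool_pos: [0.5864, 0.1503, 0.1168]
orientation: [-2.259, -2.179, 0.01]
force: [-0.6, 0.4, -0.5]
opening: 0.0002
```

```bash
python3 - <<'E'
from h import *
s=st();print(wt(s['tool_pos']));rel(s,tw(0,.038,.083),down(YT))
c,T=wrist();cv2.imwrite('pics/w9.png',c['image'][:,:,::-1])
c=robot.read_camera('scene');cv2.imwrite('pics/s9.png',cv2.resize(c['image'][150:350,180:480,::-1],None,fx=2.5,fy=2.5))
E
```

```text
t 13.875 pos [0.5864 0.1503 0.1168] F [-0.5562  0.3554 -0.4901] op 0.00017503604778554944 q [ 0.167   0.2323  1.5894 -0.0013  1.3268  0.2034]
axes [ 0.0361  0.9993 -0.0066  0.9993 -0.0361 -0.0024 -0.0026 -0.0065 -1.    ]
[-0.0021  0.0443  0.1168]
shift [-0.0062  0.0023  0.0338] turn [-0.0065  0.0026 -0.0021]
```

View pics/w9.png

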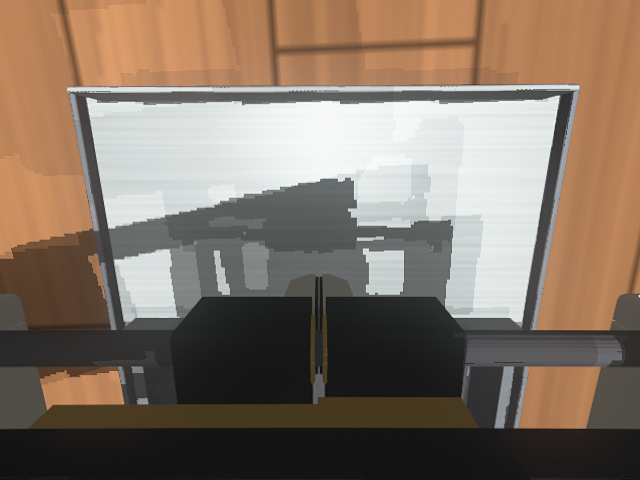

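View pics/s9.png

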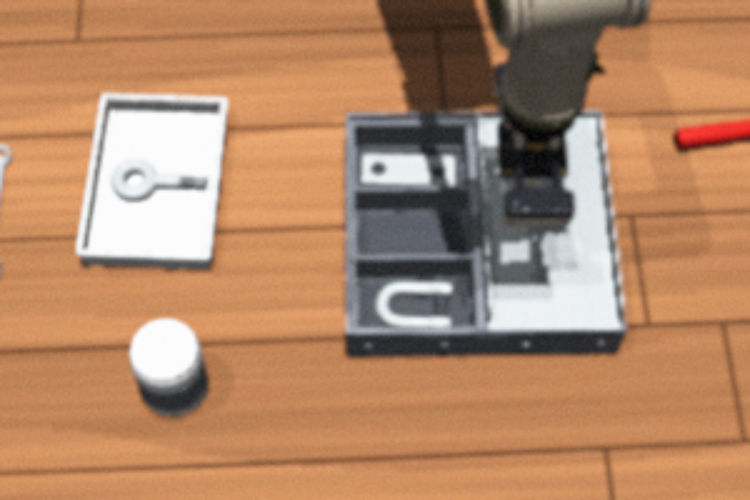

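The closed fingers are over the cover, inside its -y edge. The tow eye rests flat in the dish. I'll lower, then push towards -y.

Emit:
jog_arm(steps=[[1, -0.003, 0.002, 0.017, -0.006, 0.002, -0.002], [1, -0.006, 0.002, 0.035, -0.006, 0.002, -0.002], [1, -0.006, 0.002, 0.035, -0.006, 0.002, -0.002], [1, -0.006, 0.002, 0.035, -0.006, 0.002, -0.002]])

```text
t: 14.48
tool_pos: [0.5893, 0.1435, 0.0839]
orientation: [2.26, 2.18, 0.003]
force: [1.4, -0.1, -0.1]
opening: 0.0005
```

Emit:
jog_arm(steps=[[1, -0.01, 0, 0, 0, 0, 0], [1, -0.022, 0, 0, 0, 0, 0], [1, -0.034, 0, 0, 0, 0, 0], [1, -0.046, 0, 0, 0, 0, 0], [1, -0.06, 0, 0, 0, 0, 0]])

```text
t: 15.1
tool_pos: [0.5875, 0.0831, 0.0844]
orientation: [2.26, 2.18, 0.005]
force: [-0.5, 5.2, 3.5]
opening: 0.0007
```

```bash
python3 - <<'E'
from h import *
s=st();print(wt(s['tool_pos']));rel(s,tw(0,-.1395,.082),down(YT))
E
```

```text
t 15.1 pos [0.5875 0.0831 0.0844] F [-0.4921  5.172   3.4629] op 0.0007018483590285906 q [0.0538 0.2263 1.6592 0.0007 1.2528 0.0894]
axes [ 0.0359  0.9994  0.0032  0.9994 -0.0359  0.0009  0.001   0.0032 -1.    ]
[ 0.0013 -0.0228  0.0844]
shift [-0.1167 -0.0011  0.0023] turn [ 0.0032 -0.001  -0.0019]
```

Emit:
jog_arm(steps=[[1, -0.012, 0, 0.001, 0, 0, 0], [1, -0.026, 0, 0.001, 0, 0, 0], [1, -0.042, -0.001, 0.001, 0, 0, 0], [1, -0.058, -0.001, 0.001, 0, 0, 0], [1, -0.074, -0.001, 0.001, 0, 0, 0]])

```text
t: 15.72
tool_pos: [0.5838, 0.0083, 0.0835]
orientation: [2.26, 2.18, 0.005]
force: [1.2, 4.4, 3.6]
opening: 0.0006
```

```bash
python3 - <<'E'
from h import *
s=st();print(wt(s['tool_pos']));rel(s,tw(0,-.1395,.082),down(YT))
c,T=wrist();cv2.imwrite('pics/w10.png',c['image'][:,:,::-1])
E
```

```text
t 15.725 pos [0.5838 0.0083 0.0835] F [1.1829 4.425  3.6402] op 0.0006243304610869221 q [-0.0744  0.2033  1.6877  0.0013  1.2473 -0.0389]
axes [ 0.036   0.9993  0.0034  0.9994 -0.036   0.001   0.0011  0.0033 -1.    ]
[ 0.0001 -0.0978  0.0835]
shift [-0.0417 -0.0001  0.0014] turn [ 0.0033 -0.0011 -0.002 ]
```

View pics/w10.png

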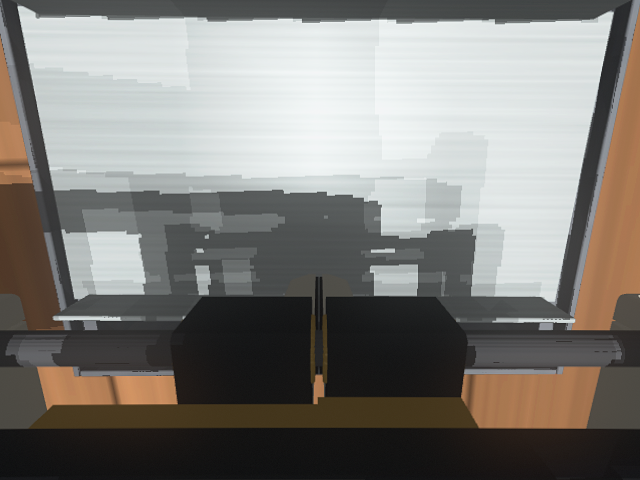

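The cover is tracking squarely, with its -y edge at row ~318 and the rim at row ~372. I'll do the last part slowly.

Emit:
jog_arm(steps=[[1, -0.01, 0, 0.001, 0, 0, 0], [1, -0.02, 0, 0.001, 0, 0, 0], [1, -0.028, 0, 0.001, 0, 0, 0], [1, -0.034, 0, 0.001, 0, 0, 0], [1, -0.038, 0, 0.001, 0, 0, 0]])

```text
t: 16.4
tool_pos: [0.5822, -0.0318, 0.0821]
orientation: [2.26, 2.179, 0.003]
force: [2.5, 7.1, -0.6]
opening: 0.0003
```

Emit:
jog_arm(steps=[[1, -0.002, 0, 0, 0, 0, 0], [1, -0.004, 0, 0, 0, 0, 0]])

```text
t: 16.65
tool_pos: [0.5822, -0.0336, 0.0822]
orientation: [-2.261, -2.18, -0.007]
force: [1.5, 18.5, 1.5]
opening: 0.0008
```

The force of 18.5 N is at the expected stop position. I'll back off, rise and inspect.

Emit:
jog_arm(steps=[[1, 0.015, 0, 0, 0, 0, 0], [1, 0.02, 0, -0.03, 0, 0, 0], [1, 0.02, 0, -0.08, 0, 0, 0], [1, -0.02, 0, -0.12, 0, 0, 0], [1, -0.07, 0, -0.14, 0, 0, 0]])

```text
t: 17.27
tool_pos: [0.5802, -0.1046, 0.225]
orientation: [2.257, 2.181, 0.009]
force: [0.9, -0.1, -1.1]
opening: 0.0005
```

Emit:
jog_arm(steps=[[1, -0.05, -0.03, 0, 0, 0, 0], [1, -0.1, -0.06, 0, 0, 0, 0], [1, -0.15, -0.09, 0, 0, 0, 0], [1, -0.2, -0.12, 0, 0, 0, 0], [1, -0.25, -0.15, 0, 0, 0, 0]])

```text
t: 17.9
tool_pos: [0.4202, -0.3508, 0.2235]
orientation: [2.257, 2.181, 0.007]
force: [1.0, -0.4, 0.7]
opening: 0.0004
```

Emit:
jog_arm(steps=[[1, -0.05, -0.03, 0, 0, 0, 0], [1, -0.1, -0.06, 0, 0, 0, 0], [1, -0.13, -0.07, 0, 0, 0, 0], [1, -0.13, -0.07, 0, 0, 0, 0]])

```text
t: 18.4
tool_pos: [0.344, -0.48, 0.2224]
orientation: [2.261, 2.178, 0.005]
force: [-0.5, 0.8, -0.2]
opening: 0.0005
```

```bash
python3 - <<'E'
from h import *
s=st()
c=robot.read_camera('top');cv2.imwrite('pics/t11.png',c['image'][:,:,::-1])
cv2.imwrite('pics/t11a.png',cv2.resize(c['image'][180:320,195:350,::-1],None,fx=5,fy=4.2,interpolation=cv2.INTER_CUBIC))
c=robot.read_camera('scene');cv2.imwrite('pics/s11.png',c['image'][:,:,::-1])
E
```

```text
t 18.4 pos [ 0.344  -0.48    0.2224] F [-0.5259  0.842  -0.2348] op 0.0004988966291824911 q [-1.0379  0.1081  1.531   0.0036  1.5013 -1.0007]
axes [ 0.0375  0.9993  0.0037  0.9993 -0.0375  0.0007  0.0009  0.0037 -1.    ]
```

View pics/t11.png

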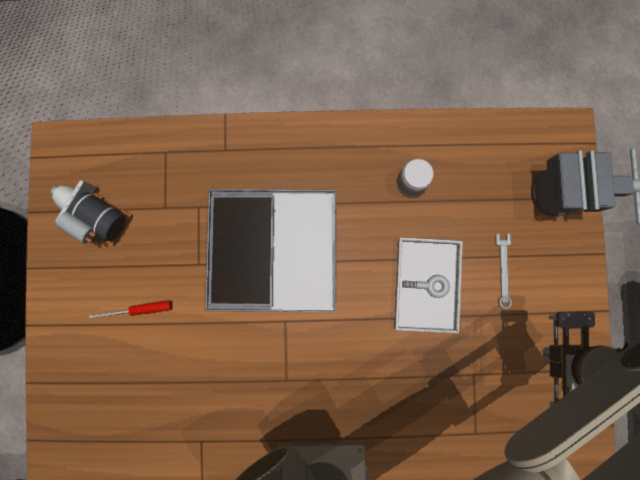

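View pics/t11a.png

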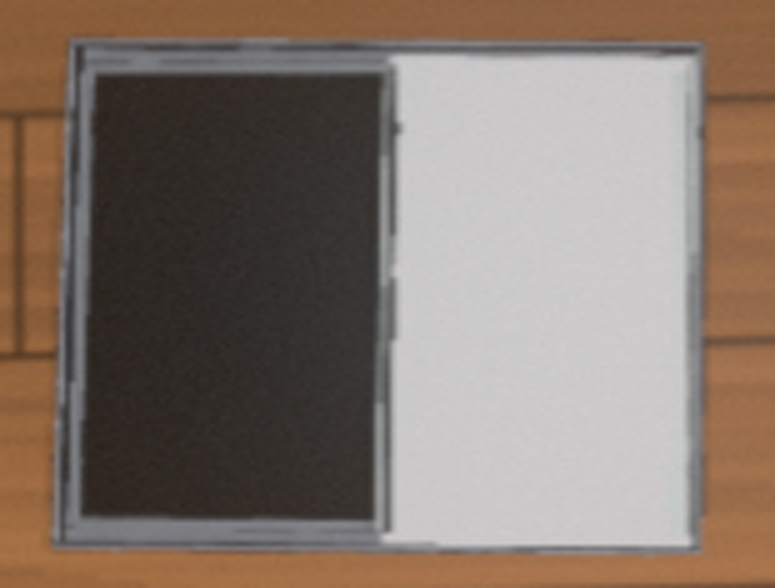

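View pics/s11.png

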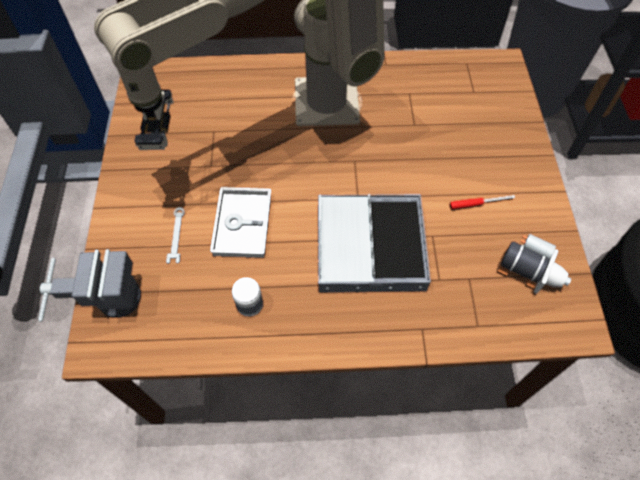

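The top view shows the cover home against the -y rim, even a little tighter than at the start. The tow eye is flat in the dish at (430,286). Spanner, tin and screwdriver are where they were. I'm handing the job in.

```bash
python3 - <<'E'
from h import *
print(robot.close_job())
E
```

```text
the job is handed in; nothing more can be done
None
```

The job is done and handed in at about 18.5 s of the 66 s allowed. The tow eye was in the middle pocket; it now lies flat in the dish, and the cover is back home over the pockets.

- **Sliding the cover aside:** I pushed it across by its -y edge until it met the far stop, where the force rose to about 20 N.
- **Moving the tow eye:** I gripped it across the shank with 55 N and lifted it out. I lowered it into the dish until the force showed it resting on the floor (about +6.5 N), then let go.
- **Sliding the cover back:** I pushed the same edge from inside until it met the home stop at about 18.5 N.

**Last checks:** The top and scene pictures show the cover against the -y rim, about 2–4 mm nearer to it than at the start. The spanner, tin and screwdriver have not moved. The arm is clear of everything. The link and shackle were last seen in their pockets just before the cover went back.

**Small disagreements:**
- The far stop came about 3 mm earlier than I had worked out, close to the calibration error.
- The jaws read 16.6 mm on the 18 mm shank, but the grip held.

No check failed.

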